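# Clamp the bottle and take off its safety cap

### The job

Slide the jaw of the bench clamp shut on the square bottle until it presses firmly and the bottle is pinched between the jaws. Then open the bottle's push-and-turn safety cap: press it down, keep it down while you twist it anticlockwise (seen from above) until it comes free, and lift it straight up. Finish while still holding the cap still and level in the gripper, at least 5 cm above where it sat and over the bottle, with the bottle left standing in the shut clamp and the other things on the bench left alone.

Things in the scene. Friction and masses are not known exactly. Their poses are not given: they have to be found in the camera images.
- clamp: Fixed bench clamp like a big caliper: dark steel plate 110 (x) x 240 (y) x 12 mm, rails along y 72 mm apart with tops 36 mm above the bench. Origin: on the bench, under the centre of the bottle's clamped place. Fixed steel jaw: face at y = -35 mm, top 68 mm above the bench; the sliding jaw is on the +y side and closes towards -y. Plate spans y = -65 to +175 mm.
- jaw (a joint): Travel of the sliding jaw in m: 0 = fully open (jaws 130 mm apart), grows as it closes towards the fixed jaw; 0.060 = shut on the bottle (jaws 70 mm apart). It slides with about 4 N of friction and stays where it is left.
- jaw_tab (a point): Point on the centre line of the sliding jaw's upright steel tab, 93 mm above the bench and 12 mm below the tab's top. Tab: 34 mm (clamp x) by 14 mm (clamp y), free down to 44 mm above the bench. It is 57 mm behind (clamp +y of) the jaw's face; a 38 mm gap parts it from the jaw's 66 mm high, 12 mm thick face plate. Axes as the clamp's.
- bottle: White square plastic bottle, 70 x 70 mm and 80 mm high to its flat shoulder, standing loose on the clamp's 12 mm plate between the rails (1 mm play each side); about 0.35 kg, slides easily. Its foot rim, 8 mm high and 78 mm wide, runs under the lips of the rails, so it slides along them but cannot be lifted out. Origin: centre of its underside, z up. It starts up to 10 mm away from the fixed jaw.
- bottle_mouth (a point): Top of the bottle's neck, on its axis, 97 mm above the bottle's underside, 17 mm above its shoulder; hidden in the cap at the start. Axes as the bottle's. The cap, locked, is pushed up by a spring plug in the mouth with about 6 N; pressing it to its lower stop (8 mm, on the shoulder) takes about 12 N.
- cap_mid (a point): Centre (half-way up) of the round ribbed grey safety cap: 48 mm diameter, 36 mm high, 30 g, z up. Locked, this is 106 mm above the bottle's underside (cap top 136 mm above the bench, skirt 8 mm above the shoulder). Pressed 4 to 8 mm down it turns anticlockwise (from above); it is free after about 40 degrees (stop at 80), and lifts straight off. Unpressed or clockwise it stays locked.
- spare: Bystander: closed white round jar with a grey lid, 60 mm diameter, 130 mm high. Origin at the centre of its underside.
- meter: Bystander: black panel meter, 50 x 75 x 100 mm high. Origin at the centre of its underside.
- beaker: Bystander: glass beaker, 66 mm diameter, 85 mm high. Origin at the centre of its underside.
Not all that is in view belongs to the job. Of the things like the part that bears cap_mid, leave any that is brown; of the rest the larger one is meant.

How it is judged (in metres and radians):
On the way, in this order (a step that is already met when the one before it is completed fails the run):
1. the sliding jaw is shut on the bottle and presses on it with more than 4 N (value of joint jaw above 0.058 m and contact force between jaw and bottle above 4 N).
2. the cap is pressed down at least 3.5 mm (z of cap_mid in the frame of bottle below 0.1025 m), for 0.1 s.
3. the cap is twisted at least 35 degrees while still on the neck (angle between the x axis of cap_mid and the x axis of bottle, either way round above 0.6 rad and z of cap_mid in the frame of bottle below 0.118 m).
At the end, for the whole second after the job is handed in: Gripper holds the cap (over 1 N), still (under 30 mm/s), level within 0.3 rad, off the bottle, at least 45 mm above its locked place, within 40 mm of the bottle's mouth sideways; bottle upright on the clamp plate within 10 mm of its clamped place; sliding jaw shut (travel over 55 mm) (z of cap_mid in the frame of bottle above 0.151 m and horizontal distance between cap_mid and bottle_mouth below 0.04 m and angle between cap_mid's own z axis and vertical below 0.3 rad and contact force between the fingers and cap above 1 N and contact force between cap and bottle below 0.1 N and linear speed of cap below 0.03 m/s and value of joint jaw above 0.055 m and horizontal distance between bottle and clamp below 0.01 m and angle between bottle's own z axis and vertical below 0.08 rad and height (world z) of bottle below 0.018 m); the arm keeps its last pose, push and grip.
It fails at once if the spare is shoved more than 30 mm or tipped (distance of spare from where it was at the start of the episode above 0.03 m or angle between spare's own z axis and vertical above 0.5 rad).
It fails at once if the meter is shoved more than 30 mm or tipped (distance of meter from where it was at the start of the episode above 0.03 m or angle between meter's own z axis and vertical above 0.5 rad).
It fails at once if the beaker is shoved more than 30 mm or tipped (distance of beaker from where it was at the start of the episode above 0.03 m or angle between beaker's own z axis and vertical above 0.5 rad).
It fails at once if the bottle is tipped over or lifted out (angle between bottle's own z axis and vertical above 0.3 rad or height (world z) of bottle above 0.035 m).
It also fails if it takes over 53 s, if anything falls off the work surface, if the arm or the gripper's body presses on something with over 40 N, if the wrist force passes 120 N, or if a joint passes its speed limit or range.

### The arm

A 6-joint arm with a two-finger parallel gripper is mounted at the origin on the work surface. World frame = base frame: x ahead of the robot, y to its left, z up, the work surface at z = 0. Lengths are in mm, angles in rad, forces in N, time in s.
With the tool pointing down it reaches from about 275 to 1000 mm from the base axis. Payload 8.4 kg.
Tool frame: the origin (TCP) lies midway between the tips of the shut fingers; the grasp point (between the pads) lies r.grasp_offset behind it (r.grasp_offset is the distance from the TCP to the grasp point, in mm); z points along the fingers, y is the direction in which the jaws open and shut (so a half turn about z gives the same grasp; the last joint's range is limited). The gripper opens to 85 mm and grips with 20 to 120 N. Pads are 22 mm wide; open, the fingers measure 114 mm over their backs; the gripper's body (76 mm by 85 mm) begins 54 mm behind the grasp point. The pads swing forward as they close: fully open they stand 13 mm farther back than shut.
Start: joints at [1.282, 0.353, 1.633, -0, 1.155, -0.002], TCP at [176.801, 599.474, 231.281] pointing down, gripper open.
Joint ranges: [-2.63, 2.63], [-0.92, 2.1], [0.06, 2.66], [-1.3, 4.44], [0, 2.69], [-3.02, 3.02]. Speed limits (rad/s): [2.22, 2.22, 2.79, 3.14, 3.14, 3.14].

### API

Orientations are given as [roll, pitch, yaw] about the fixed x, y, z axes, in that order (R = Rz(yaw) Ry(pitch) Rx(roll)).
In Python, from rig import r gives the robot as it stands.
- The arm moves only by the tool jog_arm, never from a script. Its argument "series" is a list that holds one entry, the list of rows, each a list of 7 numbers: the shift along the tool's x, y, z in cm, then the turn, a rotation vector about the tool's x, y, z in degrees, then the finger opening in cm, from 0 to 8.54. A call has 1 to 5 rows; each row is the pose to reach, as a shift and turn from the pose commanded when the call began, along the tool's axes at that moment; what a row does not reach only later rows make up. A row lasts 1/8 s, in which the tool goes at most 62.5 mm and 10.7 degrees, less where a joint would pass 70% of its speed; a pose out of reach is approached as far as the arm can. A call with a gripper value outside its range is refused whole. The fingers move at their own pace and stop on an object; "newtons" is the grip in N (left out, the last holds). Time passes only in rows, so rows that repeat a pose let the fingers close. It gives the time, the measured TCP pose, the force and the opening at its end, in the units of the state.
- r.sense(): the state, without advancing time (a new reading comes with each control period).
- r.grab_frame(name): name is "scene" or "top" or "wrist"; returns the picture (384x512x3 uint8, red, green, blue); there is no depth.
- r.calibration(name): a dict with "mtx" (3x3 intrinsics, pixels), "dist" ([k1, k2, p1, p2, k3] as OpenCV has them; the pictures are not rectified), "origin" and "attitude" of the camera in the world; the wrist camera has in their place "T_tool_cam" (4x4, takes a point from camera to tool coordinates, whose origin is the TCP and whose axes are the flange's). Camera axes: x right, y down, z forward; pixel columns grow to the right and rows downward; lengths in mm; the calibration is good to about 2 mm. A picture is of the moment at which its call begins: read the wrist's pose just before it. calibration takes no time and is no camera call.
- r.sign_off(): hands the job in, once; it reports no verdict.
The state is a dict: "clock": time; "qpos": joint angles; "qvel": joint speeds; "joint_efforts": joint torques, N m; "eef_pos": TCP position; "tcp_rot": TCP orientation; "contact_force": force on the tool from outside, world axes, zero at the start; "wrist_torque": the same for the moment, N m; "opening": opening from 0.0 (shut) to 1.0 (fully open).
Only numpy, scipy, OpenCV 4.12 (cv2) and the standard library are available. Lean on these libraries where they do the work, as an engineer would, in place of code of your own. Each camera call takes 0.05 s, during which the arm holds its last target.

## Working session

There is one attempt and no reset: what is moved stays moved. The work goes in short steps, Python scripts to look and compute and a tool call to move; the robot and the scene stay as the last step left them, time stands still between calls to the robot, and variables do not carry over. Pictures are saved under pics/ and viewed, and the job is handed in when it is done.

Besides the shell and the picture viewer there is one more tool, called as name(argument=value, ...) on one line, values as JSON. jog_arm: Moves the arm, as the interface text tells. Its arguments: {"type":"object","properties":{"series":{"type":"array","items":{"type":"array","items":{"type":"array","items":{"type":"number"}}}},"newtons":{"type":"number"}},"required":["series"]}

```bash
mkdir -p pics; ls; cat > h.py <<'E'
import numpy as np, cv2
from rig import r
def save(n,f):
    im=r.grab_frame(n); cv2.imwrite('pics/'+f,cv2.cvtColor(im,cv2.COLOR_RGB2BGR)); return im
E
python3 - <<'E'
from h import *
print(r.sense(), r.grasp_offset)
save('scene','s0.png'); save('top','t0.png'); save('wrist','w0.png')
for n in ('scene','top','wrist'): print(n,r.calibration(n))
E
```

```text
pics
{'clock': 0.0, 'qpos': array([ 1.28161115e+00,  3.53625580e-01,  1.63415512e+00, -1.12193314e-07,
        1.15518946e+00, -2.40515766e-03]), 'qvel': array([ 7.64742321e-05, -1.45524811e-04,  3.01278946e-04,  1.06016090e-03,
        1.53292836e-03, -2.55336473e-03]), 'joint_efforts': array([-1.34889856e-04, -6.05239034e+01, -3.42072237e+01,  4.60582476e-05,
        9.08572722e-03,  6.73068530e-05]), 'eef_pos': array([176.65596091, 599.01029262, 230.56679345]), 'tcp_rot': array([-3.14021515e+00, -3.21053128e-06,  2.85481268e+00]), 'contact_force': array([ 0.35221364, -0.21633403, -0.09111773]), 'wrist_torque': array([ 0.00130077, -0.05352051, -0.01319292]), 'opening': 0.9995482197933518} 18.700000000000003
scene {'mtx': array([[435.06098933,   0.        , 259.08817093],
       [  0.        , 435.06098933, 193.6110208 ],
       [  0.        ,   0.        ,   1.        ]]), 'dist': array([0.01699541, 0.        , 0.        , 0.        , 0.        ]), 'origin': array([ 939.31177528, -733.41938585,  743.69322094]), 'attitude': array([-2.23326097, -0.01199767,  0.54073632])}
top {'mtx':
[... 275 characters left out ...]
24050049, 1374.25447537]), 'attitude': array([-2.93676773e+00,  1.02108393e-05, -1.51545085e+00])}
wrist {'mtx': array([[315.69893878,   0.        , 251.8085441 ],
       [  0.        , 315.69893878, 198.57682135],
       [  0.        ,   0.        ,   1.        ]]), 'dist': array([0.01474637, 0.        , 0.        , 0.        , 0.        ]), 'T_tool_cam': array([[-1.48643188e-03, -9.64263260e-01, -2.64941798e-01,
         6.77314527e+01],
       [ 9.99998391e-01, -1.69932201e-03,  5.74331041e-04,
         1.38300988e+00],
       [-1.00402775e-03, -2.64940518e-01,  9.64264234e-01,
        -1.42899259e+02],
       [ 0.00000000e+00,  0.00000000e+00,  0.00000000e+00,
         1.00000000e+00]])}
```

View pics/s0.png

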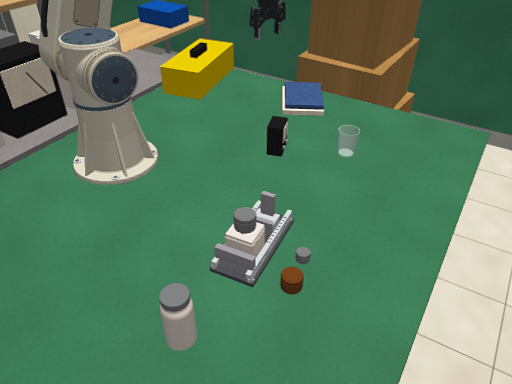

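View pics/t0.png

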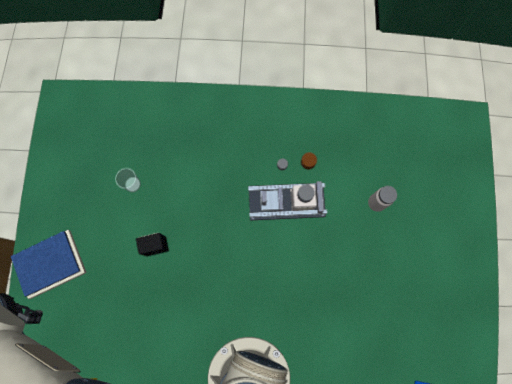

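View pics/w0.png

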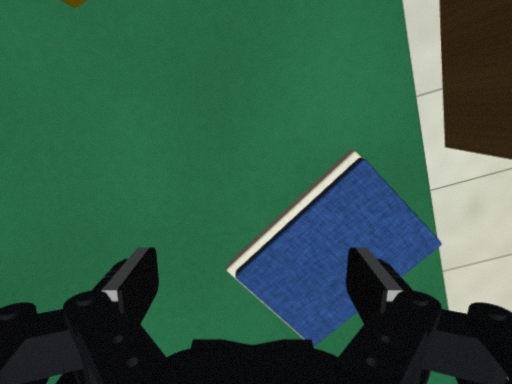

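The scene view shows the capped bottle at about (245,220), the tab at (268,203), and the grey and brown decoy caps at (303,255) and (292,280). The top view shows the cap at (306,193), with the clamp's long axis running nearly along image columns (world y). I'll zoom in and measure.

```bash
python3 - <<'E'
import cv2
a=cv2.imread('pics/s0.png')[180:290,200:320]; b=cv2.imread('pics/t0.png')[170:230,235:340]
cv2.imwrite('pics/s0z.png',cv2.resize(a,None,fx=5,fy=5,interpolation=cv2.INTER_CUBIC))
cv2.imwrite('pics/t0z.png',cv2.resize(b,None,fx=7,fy=7,interpolation=cv2.INTER_CUBIC))
E
```

```text
(no output)
```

View pics/s0z.png

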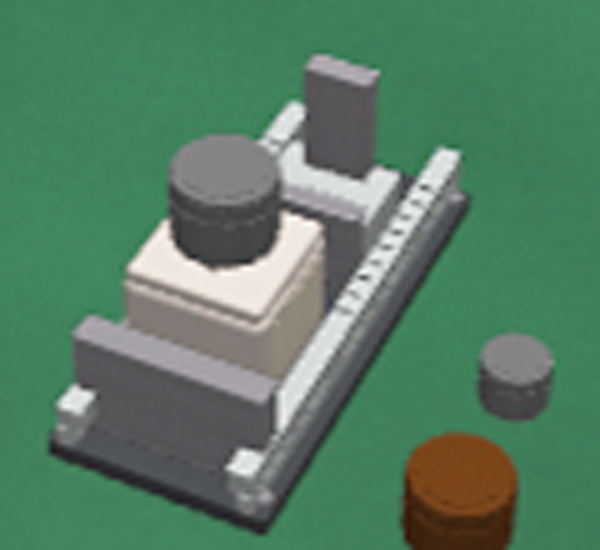

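View pics/t0z.png

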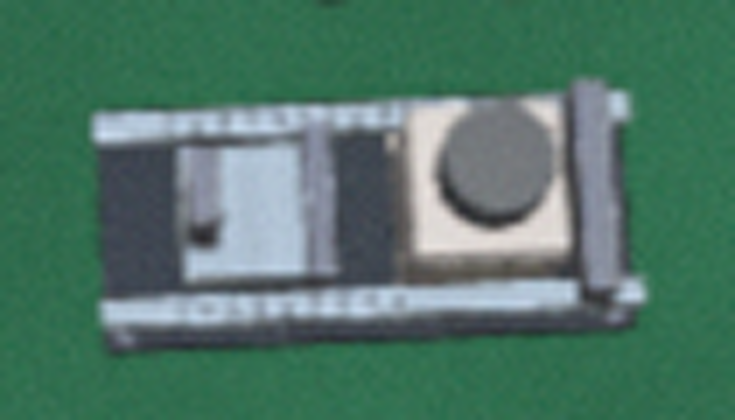

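```bash
cat >> h.py <<'E'
from scipy.spatial.transform import Rotation as Ro
def campose(n,s=None):
    c=r.calibration(n)
    if n=='wrist':
        T=np.eye(4); T[:3,:3]=Ro.from_euler('xyz',s['tcp_rot']).as_matrix(); T[:3,3]=s['eef_pos']
        M=T@c['T_tool_cam']; return c,M[:3,3],M[:3,:3]
    return c,c['origin'],Ro.from_euler('xyz',c['attitude']).as_matrix()
def ray(n,uv,s=None):
    c,o,R=campose(n,s)
    p=cv2.undistortPoints(np.array([[uv]],float),c['mtx'],c['dist'])[0,0]
    d=R@np.array([p[0],p[1],1]); return o,d/np.linalg.norm(d)
def onz(n,uv,z,s=None):
    o,d=ray(n,uv,s); return o+d*(z-o[2])/d[2]
def tri(rs):
    A=sum(np.eye(3)-np.outer(d,d) for o,d in rs); b=sum((np.eye(3)-np.outer(d,d))@o for o,d in rs)
    p=np.linalg.solve(A,b); return p,[np.linalg.norm((np.eye(3)-np.outer(d,d))@(p-o)) for o,d in rs]
E
python3 - <<'E'
from h import *
S=lambda u,v:(( u+.5)/5-.5+200,(v+.5)/5-.5+180)
T=lambda u,v:(( u+.5)/7-.5+235,(v+.5)/7-.5+170)
for nm,s,t in [('captop',S(225,172),T(498,155)),('tabtop',S(343,69),T(204,185))]:
    print(nm,tri([ray('scene',s),ray('top',t)]),onz('scene',s,136 if nm=='captop' else 105),onz('top',t,136 if nm=='captop' else 105))
for nm,p in [('railTL',(95,115)),('railTR',(628,95)),('railBL',(103,300)),('railBR',(645,282))]: print(nm,onz('top',T(*p),36))
a=onz('top',T(100,310),36);b=onz('top',T(645,290),36)
# fixed jaw top
for p in [(575,82),(600,82),(590,293),(615,293)]: print('fj',onz('top',T(*p),68))
# slide jaw plate top (78 mm?) 
for p in [(308,122),(330,122),(310,270),(335,270)]: print('sj',onz('top',T(*p),66))
for p in [(75,330),(262,385)]:print('sc fj',onz('scene',S(*p),68))
E
```

```text
captop (array([ 553.66016845, -137.52947249,  134.46929056]), [np.float64(0.09763747830318649), np.float64(0.09763747830325978)]) [ 554.69819146 -138.95603335  136.        ] [ 553.23578808 -137.42641407  136.        ]
tabtop (array([541.48582392, -16.19949873, 104.92905382]), [np.float64(1.3202185181074866), np.float64(1.3202185181076578)]) [542.44683399 -15.26735516 105.        ] [540.37572464 -16.96801048 105.        ]
railTL [584.11721397  32.73199953  36.        ]
railTR [ 606.71211949 -205.79144896   36.        ]
railBL [500.61921528  24.30109456  36.        ]
railBR [ 521.8006556  -215.36271434   36.        ]
fj [ 603.27764134 -177.50187402   68.        ]
fj [ 603.90722552 -188.52826664   68.        ]
fj [ 509.73950926 -186.52744047   68.        ]
fj [ 510.32427344 -197.40549244   68.        ]
sj [579.17922818 -61.23596339  66.        ]
sj [579.71551657 -70.84380084  66.        ]
sj [513.59755708 -65.02255393  66.        ]
sj [514.19113951 -75.83330594  66.        ]
sc fj [ 512.83557904 -196.25849121   68.        ]
sc fj [ 599.74119137 -181.43971707   68.        ]
```

```bash
cat >> h.py <<'E'
def go(p,yaw,roll=np.pi):
    s=r.sense(); R0=Ro.from_euler('xyz',s['tcp_rot']); R1=Ro.from_euler('xyz',[roll,0,yaw])
    d=R0.inv().apply(np.array(p)-s['eef_pos'])/10; w=np.degrees((R0.inv()*R1).as_rotvec())
    print('t',round(s['clock'],2),'shift cm',d.round(2),'turn',w.round(2),'F',s['contact_force'].round(1),'pos',s['eef_pos'].round(1),'rpy',s['tcp_rot'].round(3),'op',round(s['opening'],3))
E
python3 -c "
from h import *
go([538,24,200],1.661)"
```

```text
t 0.15 shift cm [-50.92 -44.94   3.12] turn [-6.00e-02  4.00e-02  6.84e+01] F [-0.4 -1.  -0.3] pos [176.7 599.1 230.7] rpy [-3.14  -0.     2.855] op 0.996
```

jog_arm(series=[[[-50.9, -44.9, 3.0, 0, 0, 68.4, 0], [-50.9, -44.9, 3.0, 0, 0, 68.4, 0], [-50.9, -44.9, 3.0, 0, 0, 68.4, 0], [-50.9, -44.9, 3.0, 0, 0, 68.4, 0], [-50.9, -44.9, 3.0, 0, 0, 68.4, 0]]], newtons=60)

```text
clock: 0.78
eef_pos: [343.6, 333.4, 217.4]
tcp_rot: [3.141, -0.0, 1.912]
contact_force: [1.8, 0.1, -0.4]
opening: -0.004
```

```bash
python3 -c "
from h import *
go([538,24,200],1.661)"
```

```text
t 0.78 shift cm [-35.66   7.98   1.74] turn [ 2.000e-02 -1.000e-02  1.435e+01] F [ 1.8  0.1 -0.4] pos [343.6 333.4 217.4] rpy [ 3.141 -0.     1.912] op -0.004
```

jog_arm(series=[[[-35.0, 8.0, 1.5, 0, 0, 14.3, 0], [-35.0, 8.0, 1.5, 0, 0, 14.3, 0], [-35.0, 8.0, 1.5, 0, 0, 14.3, 0], [-35.0, 8.0, 1.5, 0, 0, 14.3, 0], [-35.0, 8.0, 1.5, 0, 0, 14.3, 0]]])

```text
clock: 1.4
eef_pos: [512.6, 70.5, 204.4]
tcp_rot: [3.141, -0.0, 1.668]
contact_force: [1.3, 1.0, 1.1]
opening: -0.001
```

```bash
python3 -c "
from h import *
go([538,24,200],1.661)"
```

```text
t 1.4 shift cm [-4.88  2.08  0.44] turn [ 0.02 -0.01  0.37] F [1.3 1.  1.1] pos [512.6  70.5 204.4] rpy [ 3.141 -0.     1.668] op -0.001
```

jog_arm(series=[[[-2.4, 1.0, 0, 0, 0, 0, 0], [-2.4, 1.0, 0, 0, 0, 0, 0], [-2.4, 1.0, 0, 0, 0, 0, 0], [-2.4, 1.0, 0, 0, 0, 0, 0]]])

```text
clock: 1.9
eef_pos: [523.4, 50.6, 204.4]
tcp_rot: [-3.141, -0.0, 1.669]
contact_force: [-0.3, 0.8, 0.1]
opening: -0.002
```

```bash
python3 -c "
from h import *
go([538,24,75],1.661)
save('wrist','w1.png'); save('top','t1.png'); save('scene','s1.png')"
```

```text
t 1.9 shift cm [-2.79  1.19 12.94] turn [-0.02 -0.01  0.46] F [-0.3  0.8  0.1] pos [523.4  50.6 204.4] rpy [-3.141 -0.     1.669] op -0.002
```

View pics/w1.png

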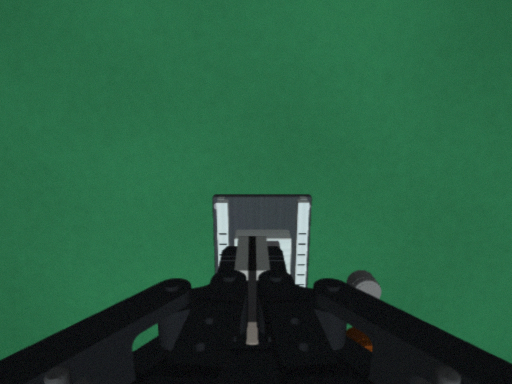

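```bash
python3 - <<'E'
from h import *
s=r.sense()
# approx pose same
for uv,z in [((213,195),12),((311,195),12),((213,285),12),((308,285),12),((235,230),105),((293,230),105)]: print(uv,onz('wrist',uv,z,s))
im=cv2.imread('pics/w1.png')[185:300,195:325]; cv2.imwrite('pics/w1z.png',cv2.resize(im,None,fx=5,fy=5,interpolation=cv2.INTER_CUBIC))
E
```

```text
(213, 195) [483.00537677  27.06231994  12.        ]
(311, 195) [590.11051835  37.46642819  12.        ]
(213, 285) [490.15704677 -83.47936068  12.        ]
(308, 285) [602.63197726 -72.50011614  12.        ]
(235, 230) [512.29892661  24.66353633 105.        ]
(293, 230) [559.54996008  29.26350975 105.        ]
```

View pics/w1z.png

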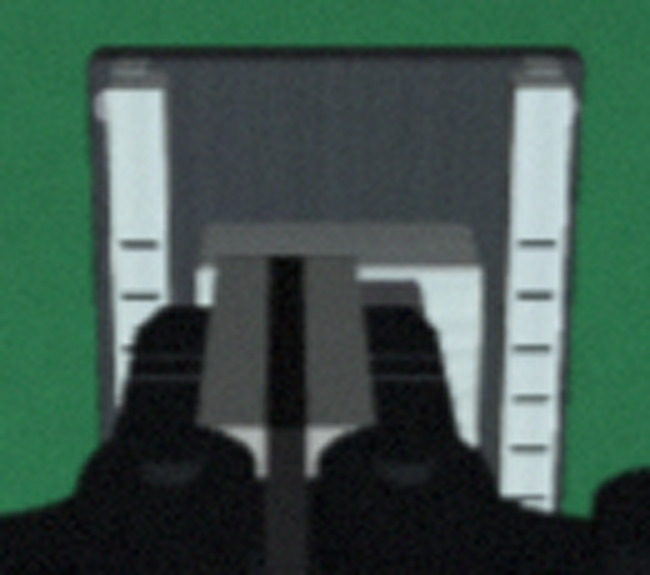

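```bash
python3 - <<'E'
from h import *
s=r.sense()
Z=lambda u,v:((u+.5)/5-.5+195,(v+.5)/5-.5+185)
print(onz('wrist',Z(422,282),105,s))
print('car',onz('wrist',Z(200,265),40,s),onz('wrist',Z(482,265),40,s))
im=cv2.imread('pics/t1.png')[170:230,235:340]; cv2.imwrite('pics/t1z.png',cv2.resize(im,None,fx=7,fy=7,interpolation=cv2.INTER_CUBIC))
im=cv2.imread('pics/s1.png')[150:290,200:320]; cv2.imwrite('pics/s1z.png',cv2.resize(im,None,fx=4,fy=4,interpolation=cv2.INTER_CUBIC))
E
```

```text
[549.30240075  18.52684019 105.        ]
car [511.28205427  -9.05613722  40.        ] [569.94171595  -3.34355491  40.        ]
```

View pics/s1z.png

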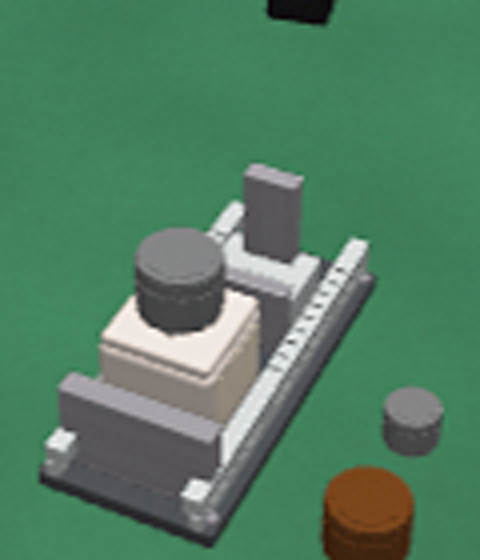

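jog_arm(series=[[[-2.7, 1.2, 0, 0, 0, 0.5, 0], [-2.7, 1.2, 6.0, 0, 0, 0.5, 0], [-2.7, 1.2, 12.9, 0, 0, 0.5, 0], [-2.7, 1.2, 12.9, 0, 0, 0.5, 0], [-2.7, 1.2, 12.9, 0, 0, 0.5, 0]]])

```text
clock: 2.68
eef_pos: [539.2, 24.2, 76.5]
tcp_rot: [3.141, 0.0, 1.659]
contact_force: [0.7, 0.0, -0.0]
opening: -0.004
```

```bash
python3 -c "
from h import *
go([540,4,75],1.661)
save('scene','s2.png');save('wrist','w2.png')
im=cv2.imread('pics/s2.png')[120:290,180:320]; cv2.imwrite('pics/s2z.png',cv2.resize(im,None,fx=3.5,fy=3.5,interpolation=cv2.INTER_CUBIC))"
```

```text
t 2.67 shift cm [-2.02 -0.1   0.15] turn [ 0.02  0.   -0.09] F [ 0.7  0.  -0. ] pos [539.2  24.2  76.5] rpy [3.141 0.    1.659] op -0.004
```

View pics/s2z.png

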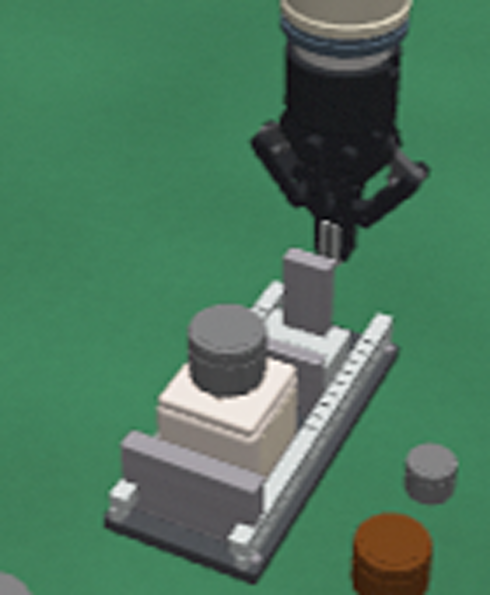

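View pics/w2.png

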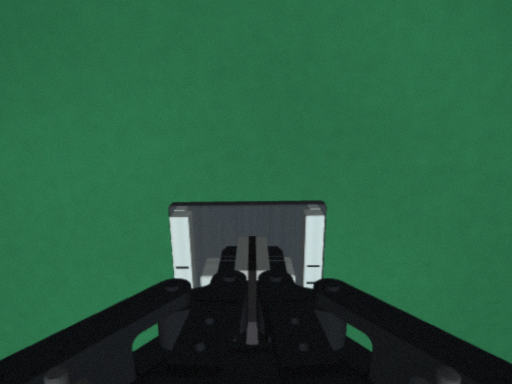

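jog_arm(series=[[[-1.5, -0.1, 0.1, 0, 0, 0, 0], [-2.5, -0.1, 0.1, 0, 0, 0, 0], [-3.3, -0.1, 0.1, 0, 0, 0, 0], [-4.0, -0.1, 0.1, 0, 0, 0, 0], [-4.6, -0.1, 0.1, 0, 0, 0, 0]]])

```text
clock: 3.4
eef_pos: [542.0, -22.5, 74.6]
tcp_rot: [3.141, -0.0, 1.659]
contact_force: [1.3, 4.5, 2.6]
opening: 0.001
```

```bash
python3 -c "
from h import *
go([545,-38,75],1.661)"
```

```text
t 3.4 shift cm [-1.57  0.16 -0.04] turn [ 0.04 -0.01 -0.13] F [1.3 4.5 2.6] pos [542.  -22.5  74.6] rpy [ 3.141 -0.     1.659] op 0.001
```

jog_arm(series=[[[-0.4, 0.05, 0, 0, 0, 0, 0], [-0.8, 0.05, 0, 0, 0, 0, 0], [-1.1, 0.1, 0, 0, 0, 0, 0], [-1.3, 0.1, 0, 0, 0, 0, 0], [-1.4, 0.1, 0, 0, 0, 0, 0]]])

```text
clock: 4.03
eef_pos: [543.3, -35.4, 74.2]
tcp_rot: [-3.14, -0.001, 1.659]
contact_force: [-1.5, 11.4, 5.6]
opening: -0.001
```

jog_arm(series=[[[-0.2, 0, 0, 0, 0, 0, 0], [-0.4, 0, 0, 0, 0, 0, 0], [-0.5, 0, 0, 0, 0, 0, 0], [-0.5, 0, 0, 0, 0, 0, 0]]])

```text
clock: 4.53
eef_pos: [543.3, -35.5, 74.4]
tcp_rot: [-3.14, -0.008, 1.657]
contact_force: [-1.6, 40.0, 8.9]
opening: 0.004
```

```bash
python3 -c "
from h import *
go([540,4,75],1.661)
save('scene','s3.png');save('top','t3.png')
im=cv2.imread('pics/s3.png')[120:290,180:320]; cv2.imwrite('pics/s3z.png',cv2.resize(im,None,fx=3.5,fy=3.5,interpolation=cv2.INTER_CUBIC))"
```

```text
t 4.53 shift cm [ 3.97  0.01 -0.03] turn [-0.09 -0.45 -0.25] F [-1.6 40.   8.9] pos [543.3 -35.5  74.4] rpy [-3.14  -0.008  1.657] op 0.004
```

View pics/s3z.png

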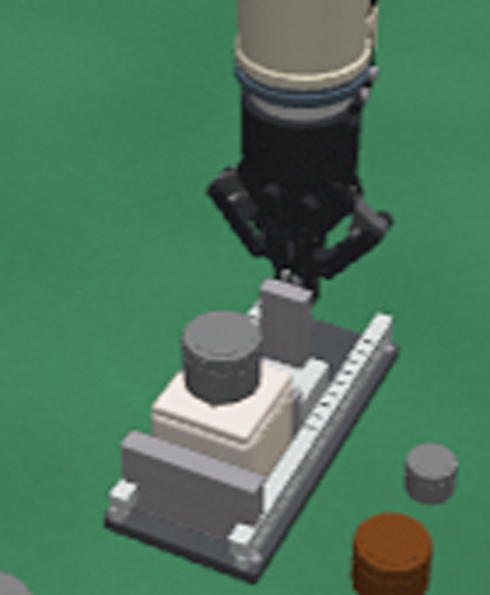

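jog_arm(series=[[[2.0, 0, 0, 0, 0, 0, 0], [3.0, 0, -3.0, 0, 0, 0, 0], [3.0, 0, -9.0, 0, 0, 0, 0], [3.0, 0, -14.0, 0, 0, 0, 4], [3.0, 0, -14.0, 0, 0, 0, 8.5]]])

```text
clock: 5.25
eef_pos: [543.8, -11.5, 218.2]
tcp_rot: [3.135, 0.002, 1.659]
contact_force: [0.1, 0.4, -0.1]
opening: 0.416
```

```bash
python3 -c "
from h import *
go([540,-100,215],1.661)
save('scene','s4.png');save('top','t4.png')
im=cv2.imread('pics/s4.png')[180:290,200:320]; cv2.imwrite('pics/s4z.png',cv2.resize(im,None,fx=5,fy=5,interpolation=cv2.INTER_CUBIC))
im=cv2.imread('pics/t4.png')[170:230,235:340]; cv2.imwrite('pics/t4z.png',cv2.resize(im,None,fx=7,fy=7,interpolation=cv2.INTER_CUBIC))"
```

```text
t 5.25 shift cm [-8.78 -1.17  0.33] turn [ 0.38  0.11 -0.11] F [ 0.1  0.4 -0.1] pos [543.8 -11.5 218.2] rpy [3.135e+00 2.000e-03 1.659e+00] op 0.416
```

View pics/s4z.png

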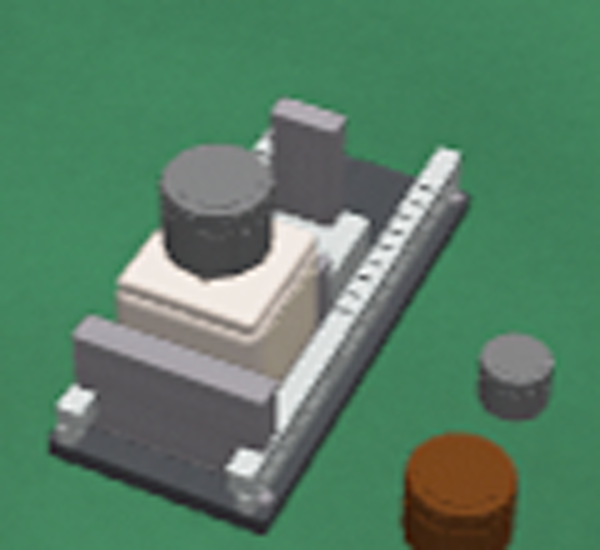

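View pics/t4z.png

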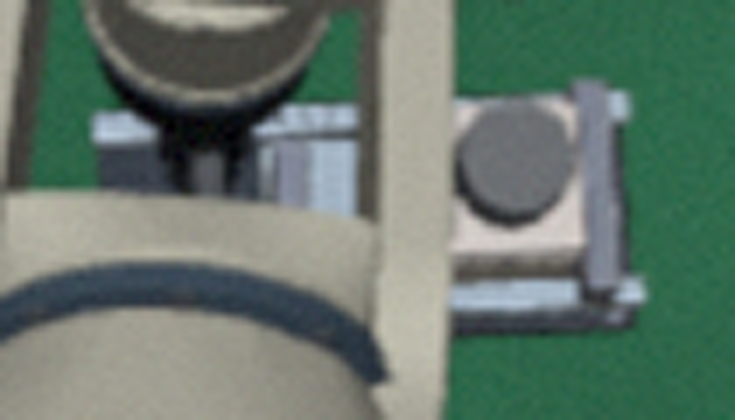

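```bash
python3 - <<'E'
from h import *
S=lambda u,v:(( u+.5)/5-.5+200,(v+.5)/5-.5+180)
T=lambda u,v:(( u+.5)/7-.5+235,(v+.5)/7-.5+170)
print(tri([ray('scene',S(217,181)),ray('top',T(517,155))]))
for f,n,x0,y0,w,h,zc in [('s4.png','scene',225,200,50,45,0),('t4.png','top',298,178,24,32,0)]:
    hsv=cv2.cvtColor(cv2.imread('pics/'+f),cv2.COLOR_BGR2HSV)[y0:y0+h,x0:x0+w]
    m=((hsv[...,1]<45)&(hsv[...,2]<125)).astype(np.uint8); print(n); print('\n'.join(''.join('#' if v else '.' for v in q) for q in m))
go([553,-147,200],1.2)
E
```

```text
(array([ 554.16516994, -145.17017516,  135.1625506 ]), [np.float64(0.37390649850280033), np.float64(0.3739064985028067)])
scene
..................................................
..................................................
..................................................
.............................###..................
..............................#####...............
.............................#########.....#......
..............................##############......
.............................###############......
..............................##############......
..............................#############.......
..............................##############......
.............................################.....
.............................###################..
.............................#####################
.............................#####################
.............................#####################
.......#.....................#####################
.......#.....................#####################
.......##...................######################
...
[... 1590 characters left out ...]
####.......
...###############......
..################.#....
..##################....
..#################.....
..#################.....
..#################.....
..################......
..################......
..###############.......
...##############.......
....############........
....###########.........
......########..........
.........##.............
........................
........................
....................#...
...................##...
..###################...
..###################...
..###################...
t 5.35 shift cm [-13.61  -0.03   1.44] turn [1.00e-02 5.00e-02 2.63e+01] F [ 0.1 -0.7 -0.9] pos [541.3 -11.4 214.2] rpy [-3.142e+00  1.000e-03  1.659e+00] op 0.596
```

```bash
python3 - <<'E'
from h import *
go([554.2,-145.2,200],1.4)
E
```

```text
t 5.35 shift cm [-13.44   0.1    1.44] turn [ 0.    0.05 14.84] F [ 0.1 -0.7 -0.9] pos [541.3 -11.4 214.2] rpy [-3.142e+00  1.000e-03  1.659e+00] op 0.596
```

jog_arm(series=[[[-5.0, 0.1, 0, 0, 0, 5, 8.5], [-10.0, 0.1, 0.7, 0, 0, 10, 8.5], [-13.4, 0.1, 1.4, 0, 0, 14.8, 8.5], [-13.4, 0.1, 1.4, 0, 0, 14.8, 8.5], [-13.4, 0.1, 1.4, 0, 0, 14.8, 8.5]]])

```text
clock: 5.98
eef_pos: [553.5, -143.9, 199.0]
tcp_rot: [-3.139, -0.0, 1.401]
contact_force: [-0.8, 0.6, 0.2]
opening: 0.998
```

```bash
python3 - <<'E'
from h import *
s=r.sense(); save('wrist','w5.png')
import pickle; pickle.dump(s,open('w5.pkl','wb'))
go([554.2,-145.2,200],1.4)
c,o,R=campose('wrist',s)
p=cv2.projectPoints(np.array([[554.2,-145.2,136.]]),Ro.from_matrix(R.T).as_rotvec(),-R.T@o,c['mtx'],c['dist'])[0]; print(p)
E
```

```text
t 6.03 shift cm [-0.15  0.07 -0.06] turn [-0.12 -0.02  0.1 ] F [0.8 0.4 0.6] pos [ 553.8 -143.6  199.4] rpy [-3.14  -0.     1.402] op 0.994
[[[254.17490623 217.24350438]]]
```

View pics/w5.png

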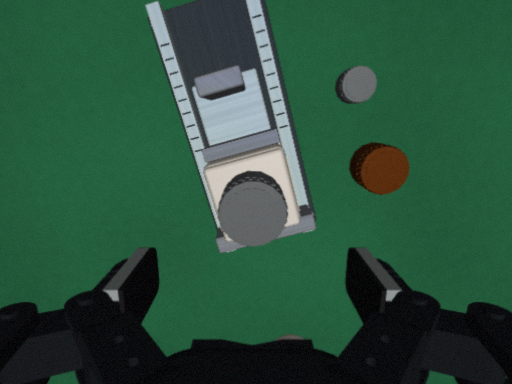

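The wrist view shows the cap's top disc centred at about (253,213) with both fingers clear. I'll refine the centre with a third ray.

```bash
python3 - <<'E'
from h import *
import pickle; s=pickle.load(open('w5.pkl','rb'))
g=cv2.imread('pics/w5.png'); hsv=cv2.cvtColor(g,cv2.COLOR_BGR2HSV); print(hsv[213,253],hsv[180,253],hsv[150,250])
m=cv2.inRange(hsv,(0,0,75),(180,60,125)); m[:170]=0;m[255:]=0;m[:,:205]=0;m[:,300:]=0
m=cv2.morphologyEx(m,cv2.MORPH_OPEN,np.ones((15,15)))
c=max(cv2.findContours(m,0,1)[0],key=cv2.contourArea); print(cv2.minEnclosingCircle(c),cv2.fitEllipse(c),cv2.contourArea(c))
uv=cv2.fitEllipse(c)[0]
print(onz('wrist',uv,136,s))
S=lambda u,v:(( u+.5)/5-.5+200,(v+.5)/5-.5+180)
T=lambda u,v:(( u+.5)/7-.5+235,(v+.5)/7-.5+170)
print(tri([ray('scene',S(217,181)),ray('top',T(517,155)),ray('wrist',uv,s)]))
E
```

```text
[ 95  15 104] [40 18 42] [150  15  84]
((252.08262634277344, 214.12350463867188), 34.9027099609375) ((252.3655242919922, 213.61512756347656), (64.0735855102539, 68.17005157470703), 89.2042007446289) 3422.5
[ 553.41918565 -142.40685877  136.        ]
(array([ 553.73065505, -144.20381663,  134.13476999]), [np.float64(0.2510359794415838), np.float64(1.3408741035219234), np.float64(1.2216118038990582)])
```

jog_arm(series=[[[0, 0, 3.0, 0, 0, 0, 8.5], [0, 0, 6.0, 0, 0, 0, 8.5], [0, 0, 8.5, 0, 0, 0, 8.5], [0, 0, 9.8, 0, 0, 0, 8.5], [0, 0, 9.8, 0, 0, 0, 8.5]]])

```text
clock: 6.65
eef_pos: [554.0, -143.7, 101.9]
tcp_rot: [-3.14, -0.0, 1.402]
contact_force: [0.5, -0.3, -0.2]
opening: 0.993
```

```bash
python3 - <<'E'
from h import *
go([553.8,-144,101],1.4)
E
```

```text
t 6.65 shift cm [-0.04 -0.02  0.09] turn [-0.09 -0.01  0.1 ] F [ 0.5 -0.3 -0.2] pos [ 554.  -143.7  101.9] rpy [-3.14  -0.     1.402] op 0.993
```

jog_arm(series=[[[0, 0, 0, 0, 0, 0, 4.0], [0, 0, 0, 0, 0, 0, 4.0], [0, 0, 0, 0, 0, 0, 4.0], [0, 0, 0, 0, 0, 0, 4.0], [0, 0, 0, 0, 0, 0, 4.0]]], newtons=80)

```text
clock: 7.28
eef_pos: [554.9, -144.4, 103.5]
tcp_rot: [3.14, -0.0, 1.401]
contact_force: [-1.6, 1.4, 6.3]
opening: 0.543
```

```bash
python3 - <<'E'
from h import *
go([553.8,-144,101],1.4)
save('scene','s6.png')
im=cv2.imread('pics/s6.png')[120:290,180:320]; cv2.imwrite('pics/s6z.png',cv2.resize(im,None,fx=3.5,fy=3.5,interpolation=cv2.INTER_CUBIC))
E
```

```text
t 7.28 shift cm [ 0.02 -0.12  0.25] turn [ 0.07 -0.01  0.03] F [-1.6  1.4  6.3] pos [ 554.9 -144.4  103.5] rpy [ 3.14  -0.     1.401] op 0.543
```

View pics/s6z.png

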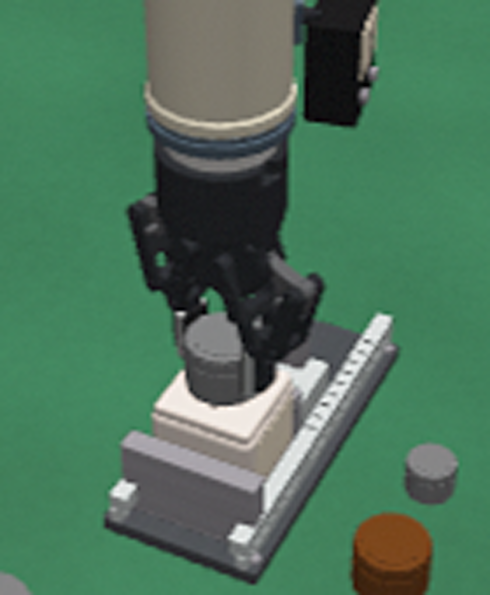

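jog_arm(series=[[[0, 0, 0.3, 0, 0, 0, 4.0], [0, 0, 0.6, 0, 0, 0, 4.0], [0, 0, 0.9, 0, 0, 0, 4.0], [0, 0, 0.9, 0, 0, 0, 4.0]]])

```text
clock: 7.82
eef_pos: [555.0, -144.5, 96.0]
tcp_rot: [3.14, -0.0, 1.4]
contact_force: [-6.3, 2.4, 22.2]
opening: 0.54
```

```bash
python3 - <<'E'
from h import *
go([553.8,-144,95],1.4)
save('scene','s7.png')
im=cv2.imread('pics/s7.png')[120:290,180:320]; cv2.imwrite('pics/s7z.png',cv2.resize(im,None,fx=3.5,fy=3.5,interpolation=cv2.INTER_CUBIC))
E
```

```text
t 7.83 shift cm [ 0.02 -0.13  0.1 ] turn [ 0.08 -0.01  0.03] F [-6.3  2.4 22.2] pos [ 555.  -144.5   96. ] rpy [ 3.14 -0.    1.4 ] op 0.54
```

View pics/s7z.png

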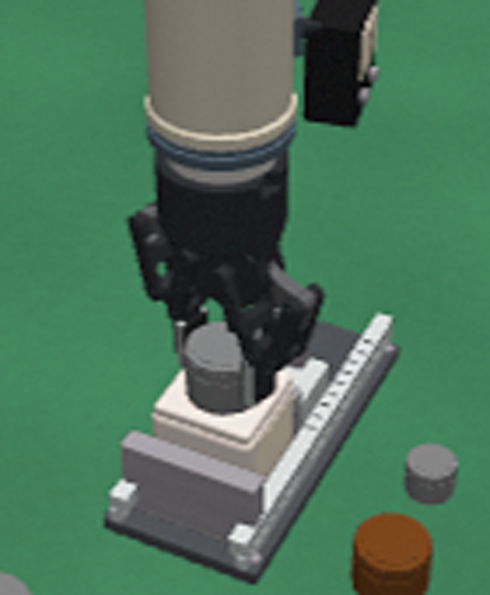

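jog_arm(series=[[[0, -0.08, -0.05, 0, 0, 0, 4.0], [0, -0.08, -0.05, 0, 0, -8, 4.0], [0, -0.08, -0.05, 0, 0, -16, 4.0], [0, -0.08, -0.05, 0, 0, -24, 4.0], [0, -0.08, -0.05, 0, 0, -32, 4.0]]])

```text
clock: 8.5
eef_pos: [555.5, -144.7, 96.1]
tcp_rot: [3.138, 0.002, 1.963]
contact_force: [-0.4, 1.9, 12.8]
opening: 0.543
```

```bash
python3 - <<'E'
from h import *
go([554,-144,95],1.4+np.radians(62)); print(r.sense()['wrist_torque'],r.sense()['qpos'])
save('scene','s8.png')
im=cv2.imread('pics/s8.png')[120:290,180:320]; cv2.imwrite('pics/s8z.png',cv2.resize(im,None,fx=3.5,fy=3.5,interpolation=cv2.INTER_CUBIC))
E
```

```text
t 8.5 shift cm [ 0.12 -0.12  0.11] turn [  0.16   0.18 -29.72] F [-0.4  1.9 12.8] pos [ 555.5 -144.7   96.1] rpy [3.138e+00 2.000e-03 1.963e+00] op 0.543
[ 0.1705129   0.23777655 -0.02287629] [-2.57523284e-01  4.35817844e-01  1.85569332e+00  3.24086423e-04
  8.45856388e-01 -6.50383238e-01]
```

View pics/s8z.png

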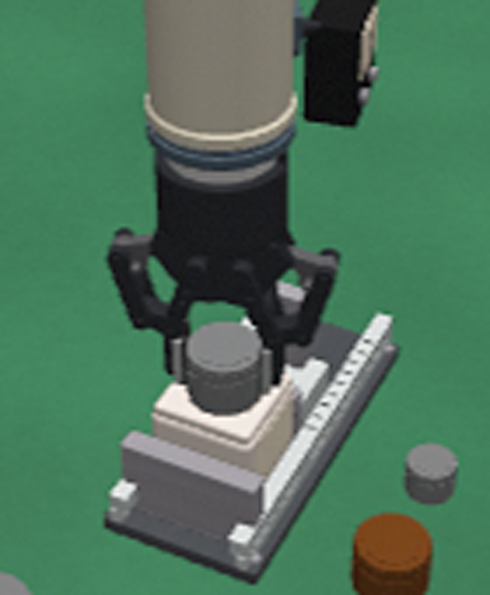

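jog_arm(series=[[[0, 0, 0.1, 0, 0, -8, 4.0], [0, 0, 0.1, 0, 0, -16, 4.0], [0, 0, 0.1, 0, 0, -24, 4.0], [0, 0, 0.1, 0, 0, -32, 4.0], [0, 0, 0.1, 0, 0, -32, 4.0]]])

```text
clock: 9.18
eef_pos: [555.9, -144.8, 96.0]
tcp_rot: [3.14, 0.005, 2.52]
contact_force: [-1.7, 2.4, 21.5]
opening: 0.548
```

```bash
python3 - <<'E'
from h import *
go([554,-144,95],1.4+np.radians(62)); print(r.sense()['wrist_torque'])
save('scene','s9.png')
im=cv2.imread('pics/s9.png')[180:290,200:320]; cv2.imwrite('pics/s9z.png',cv2.resize(im,None,fx=5,fy=5,interpolation=cv2.INTER_CUBIC))
E
```

```text
t 9.18 shift cm [ 0.2  -0.04  0.1 ] turn [0.11 0.27 2.15] F [-1.7  2.4 21.5] pos [ 555.9 -144.8   96. ] rpy [3.14  0.005 2.52 ] op 0.548
[0.10312843 0.56262014 0.09966181]
```

View pics/s9z.png

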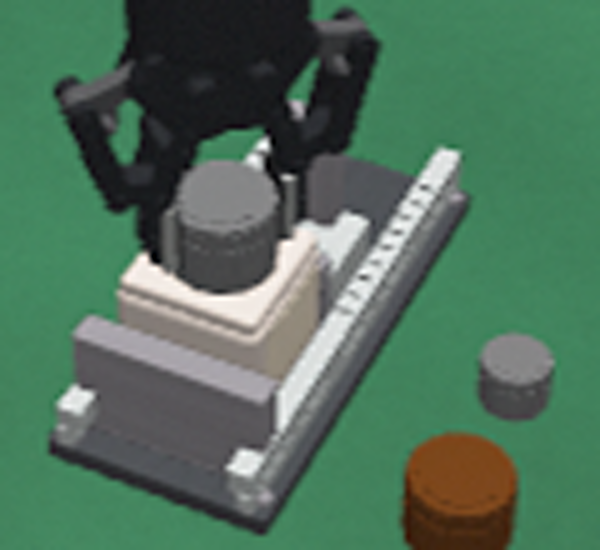

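jog_arm(series=[[[0, 0, -0.4, 0, 0, 0, 4.0], [0, 0, -0.8, 0, 0, 0, 4.0], [0, 0, -1.2, 0, 0, 0, 4.0], [0, 0, -1.5, 0, 0, 0, 4.0]]])

```text
clock: 9.72
eef_pos: [553.8, -144.4, 108.5]
tcp_rot: [3.141, 0.001, 2.518]
contact_force: [0.7, -0.1, -1.0]
opening: 0.542
```

```bash
python3 - <<'E'
from h import *
go([554,-144,165],1.4+np.radians(64)); print(r.sense()['wrist_torque'])
save('scene','s10.png')
im=cv2.imread('pics/s10.png')[180:290,200:320]; cv2.imwrite('pics/s10z.png',cv2.resize(im,None,fx=5,fy=5,interpolation=cv2.INTER_CUBIC))
E
```

```text
t 9.72 shift cm [ 0.    0.04 -5.65] turn [0.01 0.03 0.04] F [ 0.7 -0.1 -1. ] pos [ 553.8 -144.4  108.5] rpy [3.141e+00 1.000e-03 2.518e+00] op 0.542
[ 0.05042196 -0.0325173  -0.07371389]
```

View pics/s10z.png

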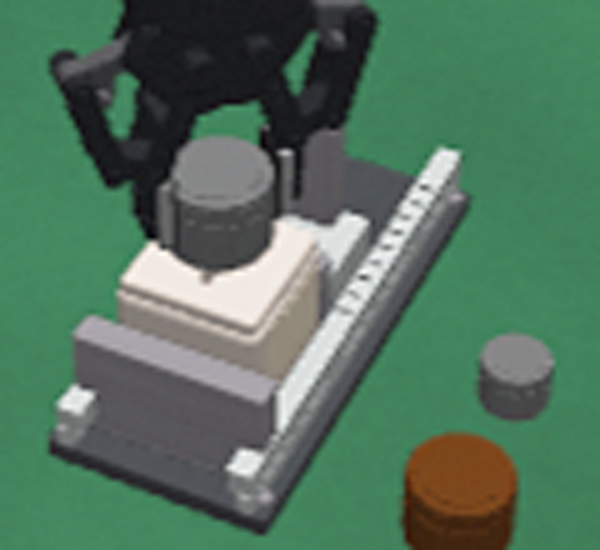

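jog_arm(series=[[[0, 0, -1.5, 0, 0, 0, 4.0], [0, 0, -3.0, 0, 0, 0, 4.0], [0, 0, -4.5, 0, 0, 0, 4.0], [0, 0, -5.7, 0, 0, 0, 4.0], [0, 0, -6.0, 0, 0, 0, 4.0]]])

```text
clock: 10.4
eef_pos: [554.2, -144.4, 169.2]
tcp_rot: [3.141, 0.002, 2.518]
contact_force: [0.6, 0.4, -0.7]
opening: 0.546
```

jog_arm(series=[[[0, 0, 0, 0, 0, 0, 4.0], [0, 0, 0, 0, 0, 0, 4.0], [0, 0, 0, 0, 0, 0, 4.0], [0, 0, 0, 0, 0, 0, 4.0]]])

```text
clock: 10.9
eef_pos: [553.5, -144.2, 167.6]
tcp_rot: [-3.141, -0.001, 2.518]
contact_force: [0.5, 0.7, 0.0]
opening: 0.547
```

```bash
python3 - <<'E'
from h import *
go([554,-144,165],1.4+np.radians(64)); print(r.sense()['qvel'].round(3))
save('scene','s11.png');save('top','t11.png')
im=cv2.imread('pics/s11.png')[120:290,180:320]; cv2.imwrite('pics/s11z.png',cv2.resize(im,None,fx=3.5,fy=3.5,interpolation=cv2.INTER_CUBIC))
E
```

```text
t 10.9 shift cm [-0.03  0.05  0.26] turn [-0.01 -0.03  0.04] F [0.5 0.7 0. ] pos [ 553.5 -144.2  167.6] rpy [-3.141e+00 -1.000e-03  2.518e+00] op 0.547
[ 0.001 -0.002 -0.001 -0.     0.     0.   ]
```

View pics/s11z.png

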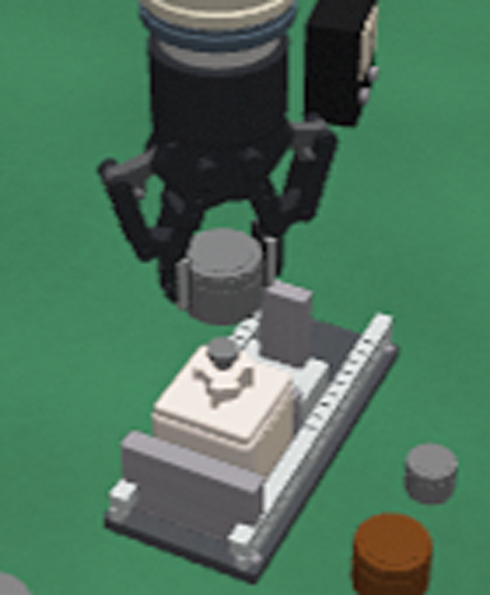

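View pics/t11.png

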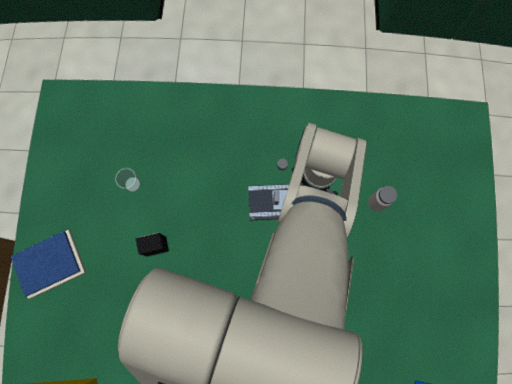

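```bash
python3 - <<'E'
from h import *
c,o,R=campose('scene')
for z in (180,190,200,210): print(z,cv2.projectPoints(np.array([[554.,-144.5,z]]),Ro.from_matrix(R.T).as_rotvec(),-R.T@o,c['mtx'],c['dist'])[0].ravel())
r.sign_off()
E
```

```text
180 [242.69704765 199.22812126]
190 [242.64276205 195.43333248]
200 [242.58768177 191.58603212]
210 [242.53178883 187.68509128]
the job is handed in; nothing more can be done
```

The jaw is shut on the bottle, and the safety cap is off and held level above the neck. I handed the job in at about 11 s of the 53 s allowed.

1. **Clamp:** I pushed the jaw's tab with closed fingers until it stopped moving, at about 40 N on the wrist. The bottle then stood against the fixed jaw. I didn't measure the jaw's travel directly; I judged it shut from the stall and the pictures.
2. **Cap:** I gripped it at 80 N and pressed it to its lower stop with about 22 N. I turned the gripper 64° anticlockwise with the cap held down, then lifted; the wrist force while lifting was only about 1 N. I didn't measure the cap's own rotation, but it came off freely.

**Last checks:**
- **Cap:** its top is at about z = 201 mm, or 65 mm above where it sat locked. It was level, and the arm was still. The grip opening was a steady 0.547.
- **Position:** the gripper was within about 1 mm sideways of the measured cap axis.
- **Bottle and bench:** the scene picture shows the bare neck and the bottle upright in the shut clamp. The spare jar, meter and beaker are where they were.

**Disagreement:** the wrist view put the cap's centre about 3 mm from the scene and top views, so I used a value between them. No other check failed.

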